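# Set the vial stage to its plunger mark from one side

## Robot

A 7-joint arm with a two-finger parallel gripper is mounted at the origin on the work surface; the furniture and walls round the work are solid. World frame = base frame: x ahead of the robot, y to its left, z up, the work surface at z = 0. Lengths are in m, angles in rad, forces in N, time in s.
With the tool pointing down it reaches from about 0.4 to 0.85 m from the base axis. Payload 10.4 kg.
Tool frame: the origin (TCP) lies on the centre line of the jaws, within the pads' length; the fingertips stand 11 mm ahead of it and the grasp point (between the pads) lies 8 mm behind it (tip_reach is the distance from the TCP to the fingertips, in m); z points along the fingers, y is the line along which they close (so a half turn about z gives the same grasp; the last joint's range is limited). The gripper opens to 85 mm and grips with 20 to 120 N. Pads are 22 mm wide; open, the fingers measure 114 mm over their backs; the gripper's body (76 mm by 85 mm) begins 54 mm behind the grasp point. The pads swing forward as they close: fully open they stand 13 mm farther back than shut.
Start: joints at [-1.315, 0.332, -0.065, 1.46, 0.022, 1.35, -0.088], TCP at [0.172, 0.601, 0.242] pointing down, gripper open.
Joint ranges: [-2.6, 2.6], [-0.5, 2.12], [-1.47, 1.34], [0.16, 2.42], [-1.27, 4.41], [0.06, 2.06], [-2.6, 2.6]. Speed limits (rad/s): [2.22, 2.22, 2.79, 2.79, 3.14, 3.14, 3.14].

## Interface

Orientations are given as a unit quaternion [x, y, z, w].
In Python, from workcell import get_obs, camera, hand_in, tip_reach gives the robot as it stands. The module is installed in compiled form; this text tells all that it offers.
- The arm moves only by the tool move_arm, never from a script. Its argument "plan" is a list of rows, each an object with "delta_pos": the shift along the tool's x, y, z in a scale on which 1.0 is 0.75 m, a list of three; "turn": the turn, a rotation vector about the tool's x, y, z in parts of the range, where 1.0 means 2 rad, a list of three; "fingers": the closure, from 0 (fully open) to 1 (shut). A call has 1 to 12 rows; each row is the pose to reach, as a shift and turn from the pose commanded when the call began, along the tool's axes at that moment; what a row does not reach only later rows make up. A row lasts 1/8 s, in which the tool goes at most 62.5 mm and 10.7 degrees, less where a joint would pass 70% of its speed; a pose out of reach is approached as far as the arm can. A call with a gripper value outside its range is refused whole. The fingers move at their own pace and stop on an object; "force" is the grip in N (left out, the last holds). Time passes only in rows, so rows that repeat a pose let the fingers close. It gives the time, the measured TCP pose, the force, the opening and the grip force at its end, in the units of the state.
- get_obs(): the state, without advancing time (a new reading comes with each control period).
- camera(name): name is "scene" or "top" or "wrist"; returns a dict with "color" (420x560x3 uint8, red, green, blue), "range_z" (420x560 float32, m along the optical axis (not along the pixel's ray), 0 where there is no reading), "fx", "fy", "cx", "cy" (pixels), "R" (3x3) and "t" (3): a world point X has camera coordinates R X + t; the wrist camera has in their place "tool_from_camera" (4x4, takes a point from camera to tool coordinates, whose origin is the TCP and whose axes are the flange's). Camera axes: x right, y down, z forward; pixel columns grow to the right and rows downward; lengths in m; the calibration is good to about 2 mm. The wrist camera is an equidistant fisheye: a pixel r from the principal point sees the ray r / f radians off the axis. A picture is of the moment at which its call begins: read the wrist's pose just before it.
- hand_in(): hands the job in; it is judged then, once.
The state is a dict: "clock": time; "joint_pos": joint angles; "joint_velocities": joint speeds; "tau": joint torques, N m; "position": TCP position; "ee_rot": TCP orientation; "ft_force": force on the tool from outside, world axes, zero at the start; "torque": the same for the moment, N m; "grip_width": opening from 0.0 (shut) to 1.0 (fully open); "grasp_force": force on a finger pad.
Only numpy, scipy, OpenCV 4.12 (cv2) and the standard library are available. Lean on these libraries where they do the work, as an engineer would, in place of code of your own. Each camera call takes 0.05 s, during which the arm holds its last target. There are 200 camera calls.

## Task

Reset the sliding vial stage so that no play is left in its drive: by the black drive post, draw the carriage back until its pointer is behind the long back line, then bring it forward only, pressing the nose against the spring plunger until the plunger's dark ring reaches the mouth of its sleeve (5 N on the plunger; more than 9 N at any time spoils the gauge). Let go and leave it standing there with the drive's play still taken up in the forward direction; if you go too far, back off behind the line and come up again. Do not disturb the things lying around.

Things in the scene. Friction and masses are not known exactly. Their poses are not given: they have to be found in the camera images.
- stage: Fixed positioning stage: grey aluminium bed 100 x 300 x 12 mm (x, y, z) with two steel rails, lying on the bench. Origin: centre of the bed's underside. The carriage slides along the stage's own y axis; +y is forward, towards the gauge block. Heights above the bench: nose 78 mm, gauge block 85 mm, vials in the carriage 70 mm, drive post 125 mm.
- back_line (a point): The back line: a long white cross line on the bed's -x margin at stage y = -35 mm, among short white 10 mm ticks. The carriage's white pointer (middle of its -x side) stands at it when joint carriage reads 0.055.
- gauge: Grey aluminium gauge block 70 x 26 x 73 mm fixed on the front (+y) end of the bed; origin: centre of its underside, at stage y = +131 mm, 12 mm above the bench. It carries the sleeve with the sprung plunger, which point to -y, axis 61 mm above the bench.
- gauge_face (a point): Where the plunger's axis leaves the block's -y face. A grey sleeve (20 mm thick) stands out of it by 20 to 34 mm, set anew each time and not measured; out of its mouth a free plunger (11 mm thick) stands 16 mm further. Spring: no preload, 1.2 N/mm, travel 14 mm. Its dark ring, 4.2 mm out when free, is at the mouth at 5 N. First touch: joint carriage between 0.108 and 0.122.
- nose: Steel nose 30 x 12 x 34 mm fixed on the front of the carriage; it presses the plunger. Its origin is the carriage's origin (centre of the carriage's underside, 16 mm above the bench), axes as the stage's; the nose's flat pressing face is at y = +50 mm of it, z = 28 to 62 mm.
- carriage (a joint): Position of the carriage along the stage's +y (m), 0 at the rear end, range 0 to 0.132. The carriage is a grey block 76 x 100 x 28 mm carrying two small vials fixed in a nest; it slides with a constant dry drag of 9 N and stays where it is left.
- drive (a joint): Position of the drive block on the carriage (m), -0.005 to +0.005: this is the play (10 mm). The block slides in the gap between two steel lugs on the carriage with 1.5 N of drag. +0.005: play taken up forward, the block rests on the forward lug; -0.005: on the rear lug. Pushed past either end the drive takes the carriage along (about 9 N).
- post (a point): Grip point on the black drive post, a 22 x 22 mm upright post with rounded edges standing on the drive block, sides parallel to the stage's axes; the point is on its axis, 108.5 mm above the bench and 17 mm below its top (post's black shaft from 52 to 125 mm). Free room all round it above 80 mm. It moves with the drive.
- cap_jar: White screw jar with a blue lid, 51 mm wide, 58 mm high, bystander; origin at the centre of its underside.
- big_vial: Standing glass vial 22 mm wide, 52 mm high, bystander; origin at the centre of its underside.
- spanner_a: Open-ended spanner 22 x 130 x 5 mm lying along its y, bystander; origin at the centre of its underside.
- screwdriver: Screwdriver 22 x 150 x 22 mm lying along its y, bystander; origin at the centre of its underside.

How it is judged:
On the way, in this order (a step that is already met when the one before it is completed fails the run):
1. the carriage is drawn back until its pointer is behind the back line (joint carriage under 0.056) (value of joint carriage below 0.056 m), for 0.1 s.
2. the carriage has come forward and presses the plunger with 2.5 to 7.5 N, the drive's play taken up forward (contact force between nose and gauge between 2.5 and 7.5 N and value of joint drive above 0.0025 m and value of joint carriage above 0.09 m), for 0.2 s.
At the end, for the whole second after the job is handed in: The carriage stands still forward with its nose on the plunger, pressing it with 2.5 to 7.5 N (ring within about 2 mm of the sleeve's mouth), and the drive block is still on the forward side of its play (joint drive above +0.0025) (all of step 2 and velocity of joint carriage between -0.003 and 0.003 m/s); the robot touches nothing.
It fails at once if the plunger is pressed with more than 9 N (contact force between nose and gauge above 9 N).
It fails at once if a bystander is pushed more than 20 mm (distance of any of cap_jar, big_vial, spanner_a, screwdriver from where it was at the start of the episode above 0.02 m).
It also fails if it takes over 58 s, if anything falls off the work surface, if the arm or the gripper's body presses on something with over 40 N, if the wrist force passes 120 N, or if a joint passes its speed limit or range.

## Working session

There is one attempt and no reset: what is moved stays moved. The work goes in short steps, Python scripts to look and compute and a tool call to move; the robot and the scene stay as the last step left them, time stands still between calls to the robot, and variables do not carry over. Pictures are saved under pics/ and viewed, at most 10 in all, crops included, and the job is handed in when it is done.

Besides the shell and the picture viewer there is one more tool, called after "Request:" by a JSON object that holds its "api" and its "payload". move_arm: Moves the arm, as the interface text tells. Its arguments: {"type":"object","properties":{"plan":{"type":"array","items":{"type":"object","properties":{"delta_pos":{"type":"array","items":{"type":"number"}},"turn":{"type":"array","items":{"type":"number"}},"fingers":{"type":"number"}}}},"force":{"type":"number"}},"required":["plan"]}

```bash
mkdir -p pics; python3 - <<'E'
from workcell import *
import cv2,numpy as np
o=get_obs();print({k:np.round(v,3).tolist() for k,v in o.items()},tip_reach if not callable(tip_reach) else tip_reach())
for n in("scene","top"):
    c=camera(n);cv2.imwrite(f"pics/{n}0.png",c["color"][:,:,::-1]);np.savez(f"{n}0.npz",**c)
    print(n,c["fx"],c["cx"],c["cy"],(-c["R"].T@c["t"]).round(3))
E
```

```text
{'clock': 0.0, 'joint_pos': [-1.315, 0.333, -0.065, 1.461, 0.022, 1.35, -0.088], 'joint_velocities': [0.0, -0.0, 0.0, 0.001, 0.001, 0.001, -0.001], 'tau': [0.0, -62.544, 0.049, -39.16, 0.016, 0.01, -0.0], 'position': [0.172, 0.601, 0.242], 'ee_rot': [0.139, 0.99, -0.001, -0.0], 'ft_force': [-0.536, 0.015, 0.649], 'torque': [0.003, 0.018, 0.012], 'grasp_force': 0.0, 'grip_width': 0.999} 0.011
scene 476.1246364004008 281.2898917678034 204.17489825125472 [-0.004  0.567  0.533]
top 481.2620559637139 277.9240303427018 215.1815572427573 [0.444 0.085 0.974]
```

View pics/scene0.png

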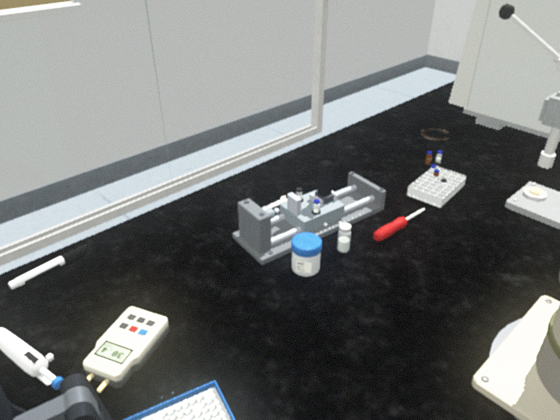

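View pics/top0.png

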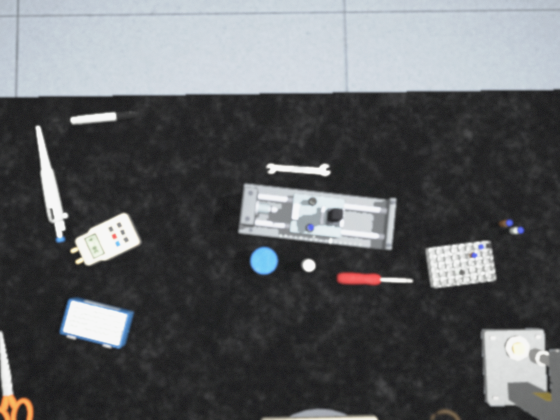

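```bash
cat > h.py <<'E'
import numpy as np,cv2
def load(n): return dict(np.load(n))
def cloud(c):
    v,u=np.mgrid[:420,:560]; z=c["range_z"]
    P=np.stack([(u-c["cx"])/c["fx"]*z,(v-c["cy"])/c["fy"]*z,z],-1)
    return (P-c["t"])@c["R"]
E
python3 - <<'E'
from h import *
c=load("top0.npz");W=cloud(c)
print(c["R"].round(3))
for u,v in[(335,215),(247,210),(264,261),(309,265),(298,169),(375,280),(392,222)]:print(u,v,W[v,u].round(3))
x,y,z=W[...,0],W[...,1],W[...,2];box=np.zeros_like(z,bool);box[180:252,232:400]=1
def rect(m,n):
    p=W[m][:,:2];r=cv2.minAreaRect((p*1000).astype(np.float32));print(n,m.sum(),r,p.mean(0).round(4),np.median(W[m][:,2]).round(4))
rect(box&(z>.105)&(z<.14),"post")
g=box.copy();g[:,262:]=0
rect(g&(z>.075)&(z<.095),"gauge")
rect(box&(z>.008)&(z<.2),"stage")
a=c["color"][170:260,225:405,::-1];cv2.imwrite("pics/topc.png",cv2.resize(a,None,fx=4.4,fy=4.4,interpolation=cv2.INTER_CUBIC))
E
```

```text
[[-0.017 -1.     0.012]
 [-0.997  0.017 -0.073]
 [ 0.072 -0.013 -0.997]]
335 215 [ 0.505 -0.027  0.126]
247 210 [0.519 0.13  0.086]
264 261 [0.424 0.101 0.055]
309 265 [0.415 0.015 0.049]
298 169 [0.608 0.03  0.005]
375 280 [ 0.382 -0.116  0.023]
392 222 [ 0.495 -0.148  0.048]
post 158 ((506.7466735839844, -30.142574310302734), (21.409942626953125, 21.961231231689453), 81.67046356201172) [ 0.5061 -0.0292] 0.1234
gauge 526 ((527.3323974609375, 127.40164947509766), (27.9272518157959, 70.10675811767578), 82.54704284667969) [0.5269 0.1281] 0.0836
stage 7414 ((494.5450439453125, 0.2747802734375), (300.51080322265625, 132.1472625732422), 82.54241943359375) [ 0.5078 -0.0029] 0.0247
```

View pics/topc.png

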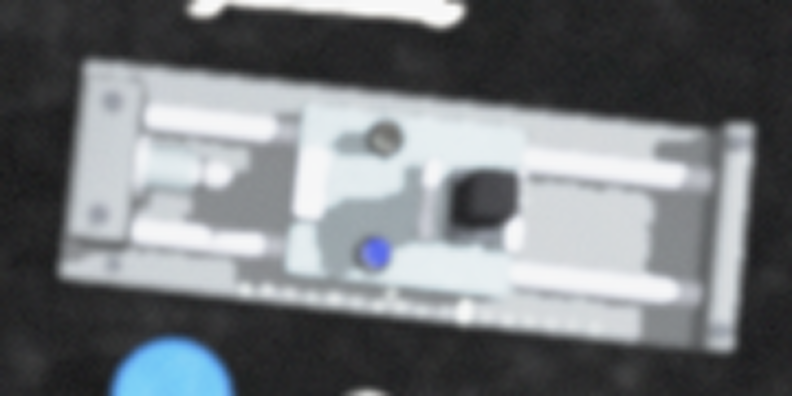

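```bash
cat >> h.py <<'E'
from scipy.spatial.transform import Rotation as Ro
from workcell import get_obs
D=np.array([.130,.9915,0]);X=np.array([.9915,-.130,0])   # stage y, x in world
def to(p,o=None):
    """delta_pos in current tool axes to reach p; turn so tool y || stage x"""
    o=o or get_obs();R=Ro.from_quat(o["ee_rot"]);
    T=Ro.from_matrix(np.array([-D*-1,X,[0,0,-1]]).T) if 0 else Ro.from_matrix(np.stack([np.cross(X,[0,0,-1]),X,[0,0,-1]],1))
    return R.inv().apply(np.array(p)-o["position"]).round(4),(R.inv()*T).as_rotvec().round(3)
E
sed -i 's/T=.* if 0 else /T=/' h.py
python3 - <<'E'
from h import *
print(to([.45,.33,.25]),to([.507,-.03,.25]))
E
```

```text
(array([-0.3418, -0.1836, -0.0082]), array([-1.000e-03,  1.000e-03,  1.422e+00])) (array([-0.4957, -0.514 , -0.0077]), array([-1.000e-03,  1.000e-03,  1.422e+00]))
```

The manual's scale: shifts go in shares of 0.75 m and turns go in shares of 2 rad. Converting my numbers, -0.514 m / 0.75 = -0.6853, -0.4957 m / 0.75 = -0.6609, 1.422 rad / 2 = 0.711.

Request:
{"api": "move_arm", "payload": {"plan": [{"delta_pos":[-0.08,-0.04,-0.0107],"turn":[0,0,0.075]},{"delta_pos":[-0.1533,-0.08,-0.0107],"turn":[0,0,0.15]},{"delta_pos":[-0.2267,-0.12,-0.0107],"turn":[0,0,0.225]},{"delta_pos":[-0.3,-0.16,-0.0107],"turn":[0,0,0.3]},{"delta_pos":[-0.3733,-0.2,-0.0107],"turn":[0,0,0.35]},{"delta_pos":[-0.4533,-0.2453,-0.0107],"turn":[0,0,0.4]},{"delta_pos":[-0.4867,-0.32,-0.0107],"turn":[0,0,0.45]},{"delta_pos":[-0.52,-0.3933,-0.0107],"turn":[0,0,0.5]},{"delta_pos":[-0.5533,-0.4667,-0.0107],"turn":[0,0,0.55]},{"delta_pos":[-0.5933,-0.54,-0.0107],"turn":[0,0,0.6]},{"delta_pos":[-0.6267,-0.6133,-0.0107],"turn":[0,0,0.65]},{"delta_pos":[-0.6609,-0.6853,-0.0107],"turn":[0,0,0.711]}]}}

```text
validation failed for argument at $.pl...
```

Request:
{"api": "move_arm", "payload": {"plan": [{"delta_pos":[0,0,0]},{"delta_pos":[0,0,0]}]}}

```text
validation failed for argument at $.pl...
```

```bash
python3 - <<'E'
from h import *
from workcell import camera
o=get_obs();print(o["clock"],o["position"],o["ft_force"],to([.507,-.03,.1005],o))
c=camera("wrist");np.savez("w0.npz",pos=o["position"],q=o["ee_rot"],**c);cv2.imwrite("pics/w0.png",c["color"][:,:,::-1])
print(c["fx"],c["cx"],c["cy"],c["tool_from_camera"].round(3))
E
```

```text
0.1 [0.17193165 0.60054407 0.24157316] [-0.50714821 -0.65273985  0.18031268] (array([-0.4957, -0.5138,  0.1418]), array([-1.000e-03,  1.000e-03,  1.422e+00]))
325.19226210127806 276.1235194450541 205.71392397464197 [[ 0.001 -0.957 -0.29   0.074]
 [ 1.     0.     0.001 -0.   ]
 [-0.001 -0.29   0.957 -0.132]
 [ 0.     0.     0.     1.   ]]
```

View pics/w0.png

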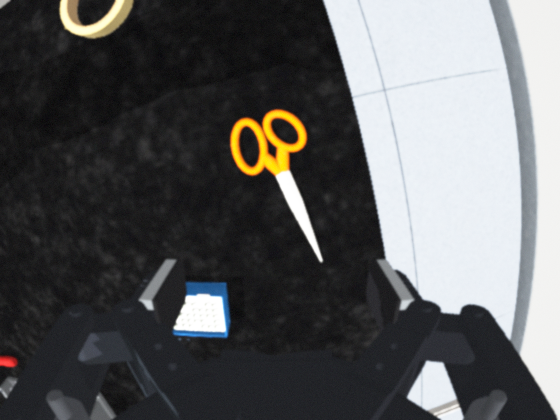

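The wrist picture shows only bench, scissors and the blue tray: the move was refused because it lacked the fingers field. I'll resend it with all fields.

In the tool's units: -0.514 m / 0.75 = -0.6853, -0.4957 m / 0.75 = -0.6609, 1.422 rad / 2 = 0.711.

Request:
{"api": "move_arm", "payload": {"plan": [{"delta_pos":[-0.08,-0.04,-0.0107],"turn":[0,0,0.075],"fingers":0},{"delta_pos":[-0.1533,-0.08,-0.0107],"turn":[0,0,0.15],"fingers":0},{"delta_pos":[-0.2267,-0.12,-0.0107],"turn":[0,0,0.225],"fingers":0},{"delta_pos":[-0.3,-0.16,-0.0107],"turn":[0,0,0.3],"fingers":0},{"delta_pos":[-0.3733,-0.2,-0.0107],"turn":[0,0,0.35],"fingers":0},{"delta_pos":[-0.4533,-0.2453,-0.0107],"turn":[0,0,0.4],"fingers":0},{"delta_pos":[-0.4867,-0.32,-0.0107],"turn":[0,0,0.45],"fingers":0},{"delta_pos":[-0.52,-0.3933,-0.0107],"turn":[0,0,0.5],"fingers":0},{"delta_pos":[-0.5533,-0.4667,-0.0107],"turn":[0,0,0.55],"fingers":0},{"delta_pos":[-0.5933,-0.54,-0.0107],"turn":[0,0,0.6],"fingers":0},{"delta_pos":[-0.6267,-0.6133,-0.0107],"turn":[0,0,0.65],"fingers":0},{"delta_pos":[-0.6609,-0.6853,-0.0107],"turn":[0,0,0.711],"fingers":0}]}}

```text
clock: 1.65
position: [0.5069, -0.0316, 0.2503]
ee_rot: [0.753, 0.658, 0.0, -0.0]
ft_force: [1.5, 0.5, 0.0]
grip_width: 1.001
grasp_force: 0.0
```

Request:
{"api": "move_arm", "payload": {"plan": [{"delta_pos":[0,0,0],"turn":[0,0,0],"fingers":0},{"delta_pos":[0,0,0],"turn":[0,0,0],"fingers":0}]}}

```text
clock: 1.9
position: [0.5069, -0.0293, 0.2501]
ee_rot: [0.751, 0.66, -0.0, -0.0]
ft_force: [-0.9, -0.0, -0.2]
grip_width: 1.002
grasp_force: 0.0
```

```bash
python3 - <<'E'
from h import *
from workcell import camera
o=get_obs();print(o["clock"],o["position"],o["ft_force"],to([.507,-.03,.1005],o))
c=camera("wrist");np.savez("w1.npz",pos=o["position"],q=o["ee_rot"],**c);cv2.imwrite("pics/w1.png",c["color"][:,:,::-1])
E
```

```text
1.9 [ 0.50694131 -0.02929641  0.2500798 ] [-0.94515693 -0.02287463 -0.23367486] (array([-0.0007,  0.0002,  0.1496]), array([-0.   , -0.   ,  0.001]))
```

View pics/w1.png

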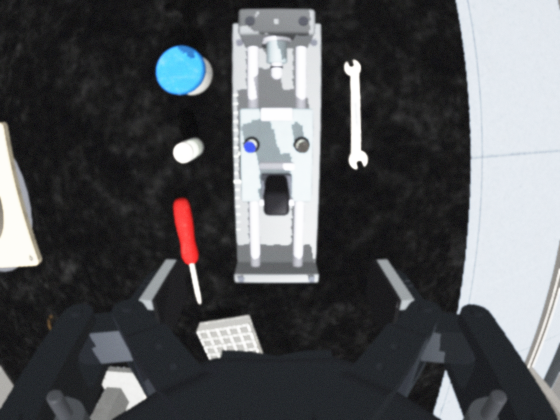

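Stage, post at (276,195), plunger at (277,70) and bystanders are all clearly seen; the tool is aligned over the post. Descending and gripping.

In the tool's units: 0.15 m / 0.75 = 0.2, 0.135 m / 0.75 = 0.18.

Request:
{"api": "move_arm", "payload": {"plan": [{"delta_pos":[-0.0013,0,0.0667],"turn":[0,0,0],"fingers":0},{"delta_pos":[-0.0013,0,0.1333],"turn":[0,0,0],"fingers":0},{"delta_pos":[-0.0013,0,0.18],"turn":[0,0,0],"fingers":0},{"delta_pos":[-0.0013,0,0.2],"turn":[0,0,0],"fingers":0},{"delta_pos":[-0.0013,0,0.2],"turn":[0,0,0],"fingers":0},{"delta_pos":[-0.0013,0,0.2],"turn":[0,0,0],"fingers":0.9},{"delta_pos":[-0.0013,0,0.2],"turn":[0,0,0],"fingers":0.9},{"delta_pos":[-0.0013,0,0.2],"turn":[0,0,0],"fingers":0.9},{"delta_pos":[-0.0013,0,0.2],"turn":[0,0,0],"fingers":0.9},{"delta_pos":[-0.0013,0,0.2],"turn":[0,0,0],"fingers":0.9},{"delta_pos":[-0.0013,0,0.2],"turn":[0,0,0],"fingers":0.9},{"delta_pos":[-0.0013,0,0.2],"turn":[0,0,0],"fingers":0.9}], "force": 50}}

```text
clock: 3.45
position: [0.5069, -0.0305, 0.1009]
ee_rot: [0.752, 0.66, 0.0, -0.0]
ft_force: [-4.5, 0.2, 7.3]
grip_width: 0.252
grasp_force: 49.7
```

In the tool's units: -0.05 m / 0.75 = -0.0667, -0.04 m / 0.75 = -0.0533.

Request:
{"api": "move_arm", "payload": {"plan": [{"delta_pos":[-0.0067,0,0],"turn":[0,0,0],"fingers":0.9},{"delta_pos":[-0.0133,0,0],"turn":[0,0,0],"fingers":0.9},{"delta_pos":[-0.02,0,0],"turn":[0,0,0],"fingers":0.9},{"delta_pos":[-0.0267,0,0],"turn":[0,0,0],"fingers":0.9},{"delta_pos":[-0.0333,0,0],"turn":[0,0,0],"fingers":0.9},{"delta_pos":[-0.04,0,0],"turn":[0,0,0],"fingers":0.9},{"delta_pos":[-0.0467,0,0],"turn":[0,0,0],"fingers":0.9},{"delta_pos":[-0.0533,0,0],"turn":[0,0,0],"fingers":0.9},{"delta_pos":[-0.06,0,0],"turn":[0,0,0],"fingers":0.9},{"delta_pos":[-0.0667,0,0],"turn":[0,0,0],"fingers":0.9},{"delta_pos":[-0.0667,0,0],"turn":[0,0,0],"fingers":0.9},{"delta_pos":[-0.0667,0,0],"turn":[0,0,0],"fingers":0.9}]}}

```text
clock: 4.95
position: [0.5006, -0.0787, 0.1009]
ee_rot: [0.751, 0.66, 0.001, -0.001]
ft_force: [-3.5, 5.0, 7.5]
grip_width: 0.251
grasp_force: 49.8
```

```bash
python3 - <<'E'
from h import *
from workcell import camera
o=get_obs();print(o["clock"],o["position"],o["ft_force"])
c=camera("wrist");np.savez("w2.npz",pos=o["position"],q=o["ee_rot"],**c);t=camera("top");np.savez("t2.npz",**t)
a=cv2.resize(c["color"][0:230,170:400,::-1],(598,598),interpolation=cv2.INTER_CUBIC);cv2.imwrite("pics/w2.png",a)
E
```

```text
4.95 [ 0.50059762 -0.07869299  0.10088087] [-3.51556093  5.04278864  7.50087916]
```

View pics/w2.png

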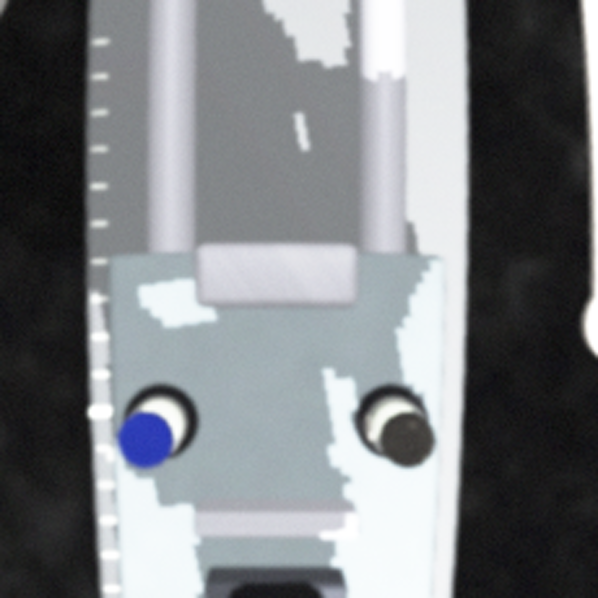

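```bash
cat >> h.py <<'E'
def wcloud(c):
    v,u=np.mgrid[:420,:560]; z=c["range_z"];a=(u-c["cx"])/c["fx"];b=(v-c["cy"])/c["fy"];r=np.hypot(a,b)+1e-9
    k=np.tan(r)/r;P=np.stack([a*k*z,b*k*z,z],-1);M=c["tool_from_camera"]
    return Ro.from_quat(c["q"]).apply((P@M[:3,:3].T+M[:3,3]).reshape(-1,3)).reshape(P.shape)+c["pos"]
O=np.array([.5103,-.0025,0])
def stage(W): d=W-O; return np.stack([d@X,d@D,W[...,2]],-1)
E
python3 - <<'E'
from h import *
for n,f in(("top0.npz",cloud),("t2.npz",cloud),("w1.npz",wcloud),("w2.npz",wcloud)):
    c=load(n);S=stage(f(c));S=S[c["range_z"]>0]
    def sel(x,y0,y1,z0,z1):
        m=(abs(S[:,0])<x)&(S[:,1]>y0)&(S[:,1]<y1)&(S[:,2]>z0)&(S[:,2]<z1);return S[m]
    for nm,a in(("nose",(.013,-.03,.09,.071,.085)),("gauge",(.03,.1,.16,.08,.09)),("sleeve",(.006,.05,.117,.066,.076)),("plunger",(.004,.05,.117,.062,.0685))):
        p=sel(*a)
        if len(p)>3:print(n,nm,len(p),"x",p[:,0].mean().round(4),"y",np.percentile(p[:,1],[1,5,50,95,99]).round(4),"z",np.median(p[:,2]).round(4))
    p=sel(.012,-.12,.0,.1,.14)
    if len(p):print(n,"post",np.percentile(p[:,1],[2,50,98]).round(4))
E
```

```text
top0.npz nose 102 x -0.0004 y [-0.0209 -0.0177  0.0437  0.0501  0.0505] z 0.0764
top0.npz gauge 440 x -0.0004 y [0.1194 0.1202 0.1318 0.1433 0.1444] z 0.0838
top0.npz sleeve 78 x 0.0001 y [0.0845 0.0926 0.1057 0.1156 0.1163] z 0.0687
top0.npz plunger 46 x -0.0001 y [0.0806 0.0818 0.0912 0.1102 0.1139] z 0.0653
top0.npz post [-0.0382 -0.0265 -0.0174]
t2.npz nose 88 x -0.0001 y [-0.0054 -0.0047  0.0003  0.0057  0.0061] z 0.0764
t2.npz gauge 439 x -0.0002 y [0.1192 0.1203 0.1316 0.1433 0.1444] z 0.0837
t2.npz sleeve 77 x -0.0001 y [0.0866 0.0945 0.1056 0.1157 0.1164] z 0.0691
t2.npz plunger 47 x -0.0002 y [0.0804 0.0816 0.0911 0.1141 0.1156] z 0.0654
w1.npz nose 404 x 0.0001 y [-0.0191 -0.0181  0.0426  0.0491  0.0491] z 0.0783
w1.npz gauge 1760 x -0.0 y [0.1181 0.1187 0.1297 0.1418 0.1431] z 0.0854
w1.npz sleeve 380 x -0.0003 y [0.0823 0.0853 0.103  0.1154 0.1165] z 0.0704
w1.npz plunger 127 x 0.0002 y [0.0786 0.0796 0.0863 0.0942 0.0943] z 0.0662
w1.npz post [-0.0394 -0.0255 -0.0178]
w2.npz nose 1357 x -0.0 y [-0.0065 -0.0061 -0.0008  0.0044  0.0049] z 0.0783
w2.npz post [-0.0862 -0.0701 -0.0657]
```

Pointer now sits about 10 mm behind the long line at (100,411); the carriage depth gives joint ≈ 0.045. Expected post travel to first touch ≈ 84 mm. Going forward 74 mm, then re-measuring.

In the tool's units: 0.074 m / 0.75 = 0.0987, 0.045 m / 0.75 = 0.06.

Request:
{"api": "move_arm", "payload": {"plan": [{"delta_pos":[0.008,0,0],"turn":[0,0,0],"fingers":0.9},{"delta_pos":[0.016,0,0],"turn":[0,0,0],"fingers":0.9},{"delta_pos":[0.024,0,0],"turn":[0,0,0],"fingers":0.9},{"delta_pos":[0.032,0,0],"turn":[0,0,0],"fingers":0.9},{"delta_pos":[0.0413,0,0],"turn":[0,0,0],"fingers":0.9},{"delta_pos":[0.0507,0,0],"turn":[0,0,0],"fingers":0.9},{"delta_pos":[0.06,0,0],"turn":[0,0,0],"fingers":0.9},{"delta_pos":[0.0693,0,0],"turn":[0,0,0],"fingers":0.9},{"delta_pos":[0.0787,0,0],"turn":[0,0,0],"fingers":0.9},{"delta_pos":[0.088,0,0],"turn":[0,0,0],"fingers":0.9},{"delta_pos":[0.0947,0,0],"turn":[0,0,0],"fingers":0.9},{"delta_pos":[0.0987,0,0],"turn":[0,0,0],"fingers":0.9}]}}

```text
clock: 6.55
position: [0.5097, -0.0088, 0.1009]
ee_rot: [0.752, 0.659, -0.001, 0.0]
ft_force: [-5.1, -9.4, 9.9]
grip_width: 0.246
grasp_force: 50.1
```

```bash
cat > gap.py <<'E'
from h import *
from workcell import camera
import sys
o=get_obs();print(o["clock"],o["position"],"along",((o["position"]-O)@D).round(4),"F along",(o["ft_force"]@D).round(2))
c=camera("wrist");c.update(pos=o["position"],q=o["ee_rot"]);t=camera("top")
cv2.imwrite(f"pics/{sys.argv[1]}.png",cv2.resize(c["color"][0:200,180:380,::-1],(600,600),interpolation=cv2.INTER_CUBIC))
for n,c,f in(("top",t,cloud),("wrist",c,wcloud)):
    S=stage(f(c));S=S[c["range_z"]>0]
    def sel(x,y0,y1,z0,z1):
        m=(abs(S[:,0])<x)&(S[:,1]>y0)&(S[:,1]<y1)&(S[:,2]>z0)&(S[:,2]<z1);return S[m][:,1]
    for nm,a in(("nose",(.013,.05,.095,.074,.085)),("gauge",(.03,.1,.16,.08,.09)),("plunger",(.004,.05,.117,.06,.0685)),("sleeve",(.006,.05,.117,.069,.0725))):
        p=sel(*a)
        if len(p):print(n,nm,len(p),np.percentile(p,[0,2,50,98,100]).round(4))
E
python3 gap.py g1
```

```text
6.55 [ 0.50971483 -0.00884462  0.10085808] along -0.0064 F along -9.99
top nose 84 [0.0548 0.0551 0.0605 0.0662 0.0665]
top gauge 440 [0.1188 0.1196 0.1317 0.1441 0.1449]
top plunger 49 [0.0794 0.0796 0.0911 0.1122 0.114 ]
top sleeve 37 [0.0915 0.0944 0.106  0.1162 0.117 ]
wrist nose 1368 [0.0535 0.0536 0.0595 0.0651 0.0652]
wrist gauge 955 [0.1173 0.1176 0.1187 0.1204 0.1211]
wrist plunger 482 [0.0784 0.0786 0.0865 0.0941 0.0943]
wrist sleeve 954 [0.0939 0.0943 0.1047 0.1152 0.1156]
```

View pics/g1.png

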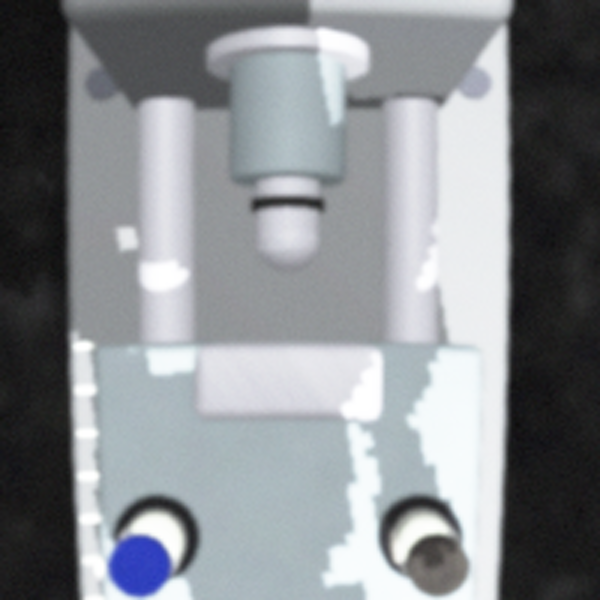

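The plunger's rounded tip (288,268) is still ~13 mm ahead of the nose edge (290,347), with the ring at (288,203) out. Now letting the arm catch up.

In the tool's units: 0.006 m / 0.75 = 0.008, 0.005 m / 0.75 = 0.0067.

Request:
{"api": "move_arm", "payload": {"plan": [{"delta_pos":[0.0013,0,0],"turn":[0,0,0],"fingers":0.9},{"delta_pos":[0.0027,0,0],"turn":[0,0,0],"fingers":0.9},{"delta_pos":[0.004,0,0],"turn":[0,0,0],"fingers":0.9},{"delta_pos":[0.0053,0,0],"turn":[0,0,0],"fingers":0.9},{"delta_pos":[0.0067,0,0],"turn":[0,0,0],"fingers":0.9},{"delta_pos":[0.008,0,0],"turn":[0,0,0],"fingers":0.9}]}}

```text
clock: 7.4
position: [0.5105, -0.0032, 0.1009]
ee_rot: [0.752, 0.659, -0.001, 0.0]
ft_force: [-5.9, -7.9, 9.4]
grip_width: 0.25
grasp_force: 50.1
```

```bash
python3 gap.py g2
```

```text
7.4 [ 0.51048241 -0.00322018  0.10086492] along -0.0007 F along -8.63
top nose 82 [0.0603 0.0607 0.0659 0.0718 0.0721]
top gauge 441 [0.1189 0.1195 0.1316 0.1442 0.1448]
top plunger 49 [0.0794 0.0796 0.0911 0.1141 0.1144]
top sleeve 31 [0.0955 0.0961 0.1048 0.1159 0.116 ]
wrist nose 1364 [0.0591 0.0593 0.0652 0.0708 0.0709]
wrist gauge 2414 [0.1174 0.1179 0.121  0.1257 0.1265]
wrist plunger 454 [0.0784 0.0789 0.0863 0.0938 0.1039]
wrist sleeve 977 [0.0938 0.0942 0.1044 0.115  0.1155]
```

In the tool's units: 0.005 m / 0.75 = 0.0067, 0.004 m / 0.75 = 0.0053.

Request:
{"api": "move_arm", "payload": {"plan": [{"delta_pos":[0.0013,0,0],"turn":[0,0,0],"fingers":0.9},{"delta_pos":[0.0027,0,0],"turn":[0,0,0],"fingers":0.9},{"delta_pos":[0.004,0,0],"turn":[0,0,0],"fingers":0.9},{"delta_pos":[0.0053,0,0],"turn":[0,0,0],"fingers":0.9},{"delta_pos":[0.0067,0,0],"turn":[0,0,0],"fingers":0.9}]}}

```text
clock: 8.12
position: [0.5111, 0.0017, 0.1009]
ee_rot: [0.752, 0.659, -0.001, 0.0]
ft_force: [-6.5, -8.5, 8.9]
grip_width: 0.249
grasp_force: 50.1
```

In the tool's units: 0.001 m / 0.75 = 0.0013.

Request:
{"api": "move_arm", "payload": {"plan": [{"delta_pos":[0.0013,0,0],"turn":[0,0,0],"fingers":0.9},{"delta_pos":[0.0013,0,0],"turn":[0,0,0],"fingers":0.9}]}}

```text
clock: 8.38
position: [0.5113, 0.0029, 0.1009]
ee_rot: [0.752, 0.659, -0.001, 0.0]
ft_force: [-5.1, -7.8, 8.0]
grip_width: 0.25
grasp_force: 50.1
```

In the tool's units: 0.001 m / 0.75 = 0.0013.

Request:
{"api": "move_arm", "payload": {"plan": [{"delta_pos":[0.0013,0,0],"turn":[0,0,0],"fingers":0.9},{"delta_pos":[0.0013,0,0],"turn":[0,0,0],"fingers":0.9}]}}

```text
clock: 8.62
position: [0.5114, 0.0039, 0.1009]
ee_rot: [0.752, 0.659, -0.001, 0.0]
ft_force: [-6.5, -7.4, 8.6]
grip_width: 0.257
grasp_force: 50.1
```

In the tool's units: 0.001 m / 0.75 = 0.0013.

Request:
{"api": "move_arm", "payload": {"plan": [{"delta_pos":[0.0013,0,0],"turn":[0,0,0],"fingers":0.9},{"delta_pos":[0.0013,0,0],"turn":[0,0,0],"fingers":0.9}]}}

```text
clock: 8.88
position: [0.5115, 0.0046, 0.1009]
ee_rot: [0.752, 0.659, -0.001, 0.001]
ft_force: [-5.4, -8.7, 9.6]
grip_width: 0.253
grasp_force: 50.1
```

```bash
python3 gap.py g3
```

```text
8.875 [0.51151223 0.00462784 0.1008615 ] along 0.0072 F along -9.35
top nose 84 [0.068  0.0684 0.0741 0.0795 0.0798]
top gauge 439 [0.1191 0.1197 0.1317 0.1442 0.1448]
top plunger 43 [0.0813 0.0815 0.0911 0.1156 0.116 ]
top sleeve 35 [0.095  0.0952 0.1062 0.1147 0.1156]
wrist nose 1371 [0.067  0.0672 0.0731 0.0787 0.0788]
wrist gauge 4496 [0.1175 0.118  0.125  0.1332 0.1345]
wrist plunger 434 [0.079  0.0795 0.0867 0.0939 0.0999]
wrist sleeve 978 [0.0917 0.0942 0.1045 0.1149 0.1153]
```

In the tool's units: 0.001 m / 0.75 = 0.0013.

Request:
{"api": "move_arm", "payload": {"plan": [{"delta_pos":[0.0013,0,0],"turn":[0,0,0],"fingers":0.9},{"delta_pos":[0.0013,0,0],"turn":[0,0,0],"fingers":0.9}]}}

```text
clock: 9.22
position: [0.5116, 0.0054, 0.1009]
ee_rot: [0.752, 0.659, -0.001, 0.001]
ft_force: [-6.4, -9.0, 9.8]
grip_width: 0.252
grasp_force: 50.2
```

In the tool's units: 0.001 m / 0.75 = 0.0013.

Request:
{"api": "move_arm", "payload": {"plan": [{"delta_pos":[0.0013,0,0],"turn":[0,0,0],"fingers":0.9},{"delta_pos":[0.0013,0,0],"turn":[0,0,0],"fingers":0.9}]}}

```text
clock: 9.48
position: [0.5117, 0.0062, 0.1009]
ee_rot: [0.752, 0.659, -0.001, 0.001]
ft_force: [-6.0, -10.3, 10.0]
grip_width: 0.254
grasp_force: 50.2
```

In the tool's units: 0.001 m / 0.75 = 0.0013.

Request:
{"api": "move_arm", "payload": {"plan": [{"delta_pos":[0.0013,0,0],"turn":[0,0,0],"fingers":0.9},{"delta_pos":[0.0013,0,0],"turn":[0,0,0],"fingers":0.9},{"delta_pos":[0.0013,0,0],"turn":[0,0,0],"fingers":0.9}]}}

```text
clock: 9.85
position: [0.5118, 0.007, 0.1009]
ee_rot: [0.752, 0.659, -0.001, 0.001]
ft_force: [-5.9, -10.7, 10.7]
grip_width: 0.25
grasp_force: 50.2
```

```bash
python3 gap.py g4
```

```text
9.85 [0.51181925 0.00695722 0.10085427] along 0.0096 F along -11.37
top nose 86 [0.0703 0.0707 0.0762 0.0817 0.0821]
top gauge 442 [0.1189 0.1195 0.1318 0.1442 0.1449]
top plunger 44 [0.0832 0.0834 0.0931 0.1157 0.1159]
top sleeve 36 [0.0963 0.0964 0.1059 0.1161 0.1162]
wrist nose 1372 [0.0694 0.0695 0.0754 0.0811 0.0812]
wrist gauge 5091 [0.1174 0.1181 0.1262 0.1355 0.1371]
wrist plunger 377 [0.0813 0.0813 0.088  0.0937 0.0943]
wrist sleeve 1010 [0.093  0.0943 0.1049 0.1152 0.1156]
```

View pics/g4.png

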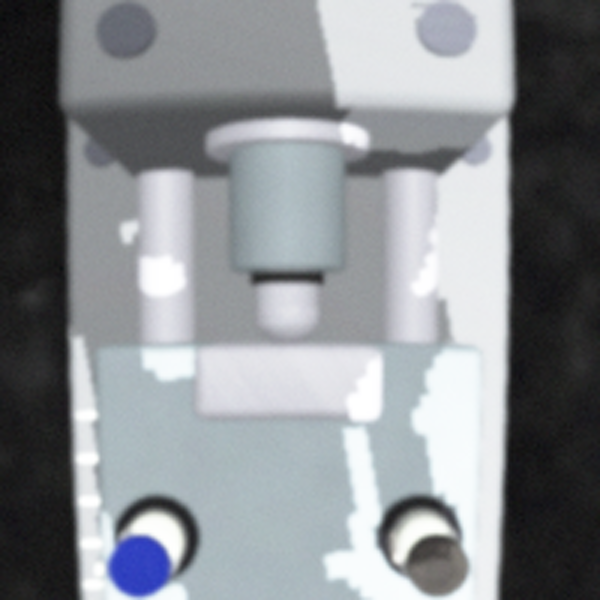

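Ring (288,277) is nearly at the mouth (288,268); compression ≈ 2.8 mm. One more millimetre.

In the tool's units: 0.0012 m / 0.75 = 0.0016, 0.0006 m / 0.75 = 0.0008.

Request:
{"api": "move_arm", "payload": {"plan": [{"delta_pos":[0.0008,0,0],"turn":[0,0,0],"fingers":0.9},{"delta_pos":[0.0016,0,0],"turn":[0,0,0],"fingers":0.9},{"delta_pos":[0.0016,0,0],"turn":[0,0,0],"fingers":0.9},{"delta_pos":[0.0016,0,0],"turn":[0,0,0],"fingers":0.9}]}}

```text
clock: 10.45
position: [0.5119, 0.0078, 0.1009]
ee_rot: [0.752, 0.659, -0.001, 0.001]
ft_force: [-7.7, -13.2, 10.4]
grip_width: 0.252
grasp_force: 50.3
```

```bash
python3 gap.py g5
```

```text
10.45 [0.5119287  0.00778916 0.10085947] along 0.0104 F along -14.13
top nose 82 [0.0711 0.0715 0.0771 0.0828 0.083 ]
top gauge 441 [0.1191 0.1195 0.1318 0.1443 0.1449]
top plunger 46 [0.0832 0.0834 0.0933 0.1157 0.1159]
top sleeve 22 [0.0967 0.0969 0.1068 0.1148 0.1151]
wrist nose 1372 [0.0702 0.0704 0.0762 0.0819 0.082 ]
wrist gauge 5335 [0.1175 0.118  0.1265 0.1364 0.1376]
wrist plunger 355 [0.0822 0.0822 0.0883 0.0939 0.094 ]
wrist sleeve 974 [0.0923 0.0943 0.1048 0.1148 0.1153]
```

Compression ≈ 3.7 mm (~4.5 N), wrist force agrees. Now unload the arm before letting go.

In the tool's units: -0.0015 m / 0.75 = -0.002, -0.001 m / 0.75 = -0.0013.

Request:
{"api": "move_arm", "payload": {"plan": [{"delta_pos":[-0.0013,0,0],"turn":[0,0,0],"fingers":0.9},{"delta_pos":[-0.002,0,0],"turn":[0,0,0],"fingers":0.9},{"delta_pos":[-0.002,0,0],"turn":[0,0,0],"fingers":0.9}]}}

```text
clock: 10.92
position: [0.5119, 0.0077, 0.1009]
ee_rot: [0.752, 0.659, -0.001, 0.0]
ft_force: [-5.7, -7.3, 8.7]
grip_width: 0.25
grasp_force: 50.1
```

In the tool's units: -0.001 m / 0.75 = -0.0013.

Request:
{"api": "move_arm", "payload": {"plan": [{"delta_pos":[-0.0013,0,0],"turn":[0,0,0],"fingers":0.9},{"delta_pos":[-0.0013,0,0],"turn":[0,0,0],"fingers":0.9},{"delta_pos":[-0.0013,0,0],"turn":[0,0,0],"fingers":0.9}]}}

```text
clock: 11.3
position: [0.5119, 0.0075, 0.1009]
ee_rot: [0.752, 0.659, -0.0, 0.0]
ft_force: [-5.6, -3.4, 8.7]
grip_width: 0.255
grasp_force: 50.0
```

In the tool's units: -0.0006 m / 0.75 = -0.0008.

Request:
{"api": "move_arm", "payload": {"plan": [{"delta_pos":[-0.0008,0,0],"turn":[0,0,0],"fingers":0.9},{"delta_pos":[-0.0008,0,0],"turn":[0,0,0],"fingers":0.9}]}}

```text
clock: 11.55
position: [0.5119, 0.0075, 0.1009]
ee_rot: [0.752, 0.659, -0.0, -0.0]
ft_force: [-4.8, -2.6, 7.1]
grip_width: 0.25
grasp_force: 49.9
```

Request:
{"api": "move_arm", "payload": {"plan": [{"delta_pos":[0,0,0],"turn":[0,0,0],"fingers":0},{"delta_pos":[0,0,0],"turn":[0,0,0],"fingers":0},{"delta_pos":[0,0,0],"turn":[0,0,0],"fingers":0},{"delta_pos":[0,0,0],"turn":[0,0,0],"fingers":0},{"delta_pos":[0,0,0],"turn":[0,0,0],"fingers":0},{"delta_pos":[0,0,0],"turn":[0,0,0],"fingers":0}]}}

```text
clock: 12.3
position: [0.512, 0.0082, 0.1003]
ee_rot: [0.752, 0.66, 0.0, -0.0]
ft_force: [-0.7, 0.8, 1.0]
grip_width: 1.002
grasp_force: 0.0
```

```bash
python3 gap.py g6; python3 -c "
from h import *
print(get_obs()['grip_width'])"
```

```text
12.3 [0.51202705 0.00816342 0.10028138] along 0.0108 F along 0.74
top nose 84 [0.0711 0.0713 0.0769 0.0826 0.0827]
top gauge 438 [0.1191 0.1197 0.1319 0.1443 0.1449]
top plunger 45 [0.0832 0.0834 0.0928 0.1128 0.1159]
top sleeve 32 [0.0715 0.0786 0.1059 0.1161 0.1162]
wrist nose 1365 [0.0702 0.0704 0.0762 0.0819 0.0819]
wrist gauge 5449 [0.1177 0.118  0.1268 0.1367 0.138 ]
wrist plunger 359 [0.0821 0.0822 0.0883 0.0939 0.0939]
wrist sleeve 973 [0.0941 0.0943 0.1046 0.1148 0.1153]
0.9996999755435788
```

View pics/g6.png

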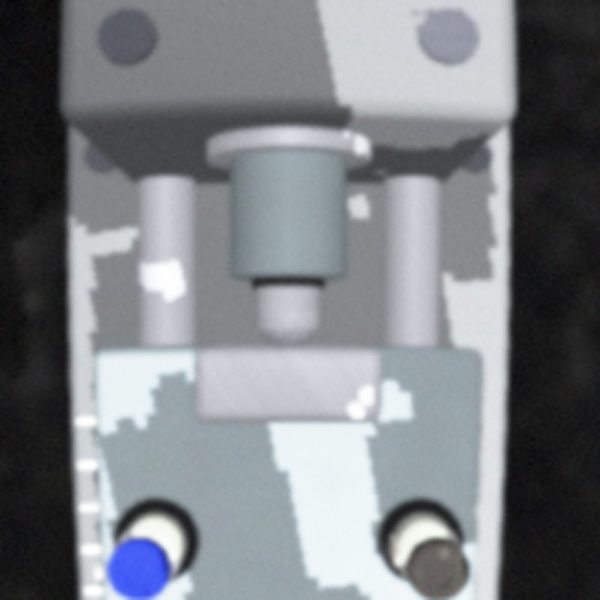

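The ring sits at the sleeve mouth (288,282) and the carriage stayed put after release. Retreating upward, then checking the drive from above.

In the tool's units: -0.15 m / 0.75 = -0.2, -0.11 m / 0.75 = -0.1467.

Request:
{"api": "move_arm", "payload": {"plan": [{"delta_pos":[0,0,-0.0267],"turn":[0,0,0],"fingers":0},{"delta_pos":[0,0,-0.08],"turn":[0,0,0],"fingers":0},{"delta_pos":[0,0,-0.1467],"turn":[0,0,0],"fingers":0},{"delta_pos":[0,0,-0.2],"turn":[0,0,0],"fingers":0},{"delta_pos":[0,0,-0.2],"turn":[0,0,0],"fingers":0},{"delta_pos":[0,0,-0.2],"turn":[0,0,0],"fingers":0}]}}

```text
clock: 13.15
position: [0.5117, 0.0082, 0.2496]
ee_rot: [0.751, 0.66, -0.0, -0.0]
ft_force: [-0.0, 0.8, -0.2]
grip_width: 0.999
grasp_force: 0.0
```

```bash
python3 - <<'E'
from h import *
from workcell import camera
o=get_obs();w=camera("wrist");w.update(pos=o["position"],q=o["ee_rot"])
for n,c in(("w1",load("w1.npz")),("now",w)):
    S=stage(wcloud(c));S=S[c["range_z"]>0];m=abs(S[:,0])<.012
    p=S[m&(S[:,2]>.118)&(S[:,2]<.13)&(S[:,1]>-.06)&(S[:,1]<.04)][:,1];q=S[m&(S[:,2]>.075)&(S[:,2]<.082)&(S[:,1]>.03)&(S[:,1]<.09)][:,1]
    print(n,"post",np.percentile(p,[2,98]).round(4),"nose",np.percentile(q,[2,98]).round(4))
E
```

```text
w1 post [-0.0395 -0.018 ] nose [0.0388 0.0491]
now post [0.     0.0203] nose [0.0709 0.0813]
```

```bash
python3 -c "
from workcell import hand_in
print(hand_in())"
```

```text
the job is handed in; nothing more can be done
None
```

I handed in the job with the nose pressing the plunger at about 4.5 N, the ring at the sleeve's mouth, the drive's play taken up forward, and the arm clear; hand-in returned no verdict.

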